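# Pack the repair case for a site visit

## Task

Pack the repair case for a site visit: lay the larger circuit board, the round flux tin and the flat parts carton each in the foam cut-out made for it (the plain shallow oblong for the board, the round one for the tin, the oblong with finger notches for the carton), then swing the case's lid fully shut. The smaller circuit board and the tall carton are not part of the kit: leave them where they are.

Things in the scene. Friction and masses are not known exactly. Their poses are not given: they have to be found in the camera images.
- repair_case: Grey hinged case lying open, fixed, 112 (x) by 252 (y) mm; origin: centre of its underside. Foam fills its lower half level with the 4 mm walls: upper face 26 mm above the bench. A handle sticks out 15 mm at -x. Lid hinge line: along the case's y at x = +56 mm, z = 26 mm. Its +x (hinge) side is to the robot's left, its +y end towards the robot.
- case_lid (a joint): Angle of the case's lid, rad: 0 shut, 1.57 upright, more leaning back to the case's +x; starts at 1.7 to 1.9. A hollow shell, 112 mm from hinge to free edge, 252 mm long, 22 mm deep; shut, its flat outer face is 48 mm above the bench, with 19 mm free over the foam. The stiff hinge holds it at any angle; about 3 N on its outer face near the free edge swings it. No catch.
- foam_board: Dark grey foam block, 104 (x) by 81 (y) by 22 mm, fixed in the case; three such lie side by side along the case's y, in any order, axes parallel to the case's. This has the plain shallow oblong cut-out for the larger board at its centre: 74 (x) by 58 (y) mm, 5 mm deep. Origin: centre of the block's underside; paler floor at z = 17 mm, top at 22 mm.
- foam_tin: Dark grey foam block like the others, with the round cut-out for the flux tin at its centre: 69 mm across, 10 mm deep. Origin: centre of the block's underside; the cut-out's paler floor is at z = 12 mm, the top at 22 mm.
- foam_carton: Dark grey foam block like the others, with the cut-out for the flat carton at its centre: an oblong 82 mm (x) by 62 mm (y), 10 mm deep, with a finger notch 34 mm wide and 7 mm deep in the middle of each long side. Origin: centre of the block's underside; the cut-out's paler floor is at z = 12 mm, the top at 22 mm.
- board: The larger green circuit board, 46 (x) by 62 (y) mm, parts on it to 18 mm high. It stands on four 6 mm spacers: the bare board, 6 to 8 mm above its origin, is gripped by its edges. About 20 g. Origin: centre of its underside (foot of the spacers). In its cut-out its long side (y) runs along the block's x, either way round.
- flux_tin: Round yellow and white flux tin with a push lid, 57 mm across, 21 mm high, about 60 g. Origin: centre of its underside.
- carton: Flat cream-white parts carton, 70 mm (x) by 50 mm (y) by 22 mm high, about 80 g; the lower of the two cartons. Origin: centre of its underside. In its cut-out its long side (x) runs along the block's x, either way round.
- small_board: The smaller green circuit board, 28 mm (x) by 40 mm (y), 18 mm high. Not part of the kit. Origin: centre of its underside.
- tall_carton: Brown parts carton, 70 mm (x) by 52 mm (y) by 45 mm high, too tall for the case. Not part of the kit. Origin: centre of its underside.
Things that resemble listed ones, but are neither listed nor needed, are in the scene too. Of the things shaped like the flux_tin, the yellow one is meant. Several things have the shape of the board; the one meant has the colours described above.

How it is judged:
At the end, for the whole second after the job is handed in: Larger board, flux tin and flat carton each upright (0.08 rad), at rest on the floor of their own cut-out (within 12 mm of its centre, 2.5 mm in height); lid shut (0.05 rad); smaller board and tall carton within 30 mm of their start (horizontal distance between board and foam_board below 0.012 m and z of board in the frame of foam_board between 0.014 and 0.0195 m and angle between each of board, flux_tin, carton's own z axis and vertical below 0.08 rad and linear speed of each of board, flux_tin, carton below 0.01 m/s and horizontal distance between flux_tin and foam_tin below 0.012 m and z of flux_tin in the frame of foam_tin between 0.009 and 0.0145 m and horizontal distance between carton and foam_carton below 0.012 m and z of carton in the frame of foam_carton between 0.009 and 0.0145 m and value of joint case_lid below 0.05 rad and distance of each of small_board, tall_carton from where it was at the start of the episode below 0.03 m); the robot touches nothing.
It also fails if it takes over 96 s, if anything falls off the work surface, if the arm or the gripper's body presses on something with over 40 N, if the wrist force passes 120 N, or if a joint passes its speed limit or range.

## Robot

A 6-joint arm with a two-finger parallel gripper is mounted at the origin on a cart in front of the work surface, level with it; the furniture and walls round the work are solid. World frame = base frame: x ahead of the robot, y to its left, z up, the work surface at z = 0. Lengths are in m, angles in rad, forces in N, time in s.
With the tool pointing down it reaches from about 0.25 to 0.775 m from the base axis. Payload 4 kg.
Tool frame: the origin (TCP) lies midway between the tips of the shut fingers; the grasp point (between the pads) lies 19 mm behind it (robot.hold_point_z is the distance from the TCP to the grasp point, in m); z points along the fingers, y is the line along which they close (so a half turn about z gives the same grasp; the last joint's range is limited). The gripper opens to 94 mm and grips with 3 to 60 N. Pads are 16 mm wide; open, the fingers measure 119 mm over their backs; the gripper's body (75 mm by 177 mm) begins 78 mm behind the grasp point.
Start: joints at [1.245, 0.087, 1.371, -0, 1.684, -0.103], TCP at [0.122, 0.536, 0.206] pointing down, gripper open.
Joint ranges: [-3.1, 3.1], [-0.76, 2.03], [0.27, 2.55], [-1.08, 4.22], [0.17, 2.65], [-2.57, 2.57]. Speed limits (rad/s): [2.79, 2.79, 3.14, 3.14, 3.14, 3.14].

## Interface

Orientations are given as [roll, pitch, yaw] about the fixed x, y, z axes, in that order (R = Rz(yaw) Ry(pitch) Rx(roll)).
In Python, from bench import readout, imaging, robot gives the robot as it stands.
- The arm moves only by the tool carry_out, never from a script. Its argument "motion" is text: rows parted by semicolons, each of 7 numbers parted by spaces: the shift along the tool's x, y, z each as a share of 200 mm, from -1 to 1, then the turn, a rotation vector about the tool's x, y, z each as a share of 120 degrees, from -1 to 1, then the opening, from 0 (shut) to 1 (fully open). A call has 1 to 12 rows; each row shifts and turns the commanded pose from where the row before left it, along the tool's axes as they then stand; what a row does not reach is not made up. A row lasts 1/8 s, in which the tool goes at most 62.5 mm and 10.7 degrees, less where a joint would pass 70% of its speed; a pose out of reach is approached as far as the arm can. A call with a number of a shift or a turn outside -1 to 1 is refused whole. A call with a gripper value outside its range is refused whole. The fingers move at their own pace and stop on an object; the grip force is fixed at half the most. Time passes only in rows, so rows that do not move let the fingers close. It gives the time, the measured TCP pose, the force, the opening and the grip force at its end, in the units of the state.
- readout.get_obs(): the state, without advancing time (a new reading comes with each control period).
- imaging.snapshot(name): name is "side" or "top"; returns a dict with "pixels" (384x512x3 uint8, red, green, blue), "fx", "fy", "cx", "cy" (pixels), "dist_coeffs" ([k1, k2, p1, p2, k3] as OpenCV has them; the pictures are not rectified), "R" (3x3) and "t" (3): a world point X has camera coordinates R X + t. Camera axes: x right, y down, z forward; pixel columns grow to the right and rows downward; lengths in m; the calibration is good to about 2 mm. A picture is of the moment at which its call begins. There is no depth.
- robot.close_job(): hands the job in; it is judged then, once.
The state is a dict: "time": time; "joint_positions": joint angles; "qvel": joint speeds; "joint_torque": joint torques, N m; "tool_pos": TCP position; "ee_rot": TCP orientation; "wrist_force": force on the tool from outside, world axes, zero at the start; "wrist_torque": the same for the moment, N m; "width": finger opening in m; "finger_force": force on a finger pad.
Only numpy, scipy, OpenCV 4.12 (cv2) and the standard library are available. Lean on these libraries where they do the work, as an engineer would, in place of code of your own. Each camera call takes 0.05 s, during which the arm holds its last target. There are 200 camera calls.

## Working session

There is one attempt and no reset: what is moved stays moved. The work goes in short steps, Python scripts to look and compute and a tool call to move; the robot and the scene stay as the last step left them, time stands still between calls to the robot, and variables do not carry over. Pictures are saved under pics/ and viewed, at most 14 in all, crops included, and the job is handed in when it is done.

Besides the shell and the picture viewer there is one more tool, called after "Emit:" as a command line: name --argument value ..., lists and objects as JSON in quotes. carry_out: Moves the arm, as the interface text tells. Its arguments: {"type":"object","properties":{"motion":{"type":"string"}},"required":["motion"]}

```bash
mkdir -p pics; ls; python3 - <<'E'
from bench import readout, imaging, robot
import cv2
for n in("top","side"):
    s=imaging.snapshot(n); cv2.imwrite(f"pics/{n}0.png",cv2.cvtColor(s["pixels"],cv2.COLOR_RGB2BGR))
    print(n,s["fx"],s["cx"],s["cy"],s["dist_coeffs"],s["R"],s["t"])
print(readout.get_obs())
E
```

```text
pics
top 440.9147725753047 258.05817365417187 186.79543214884126 [0.03348617 0.         0.         0.         0.        ] [[-0.02421622 -0.99931396  0.02802107]
 [-0.99658854  0.0219191  -0.07956656]
 [ 0.07889778 -0.02985228 -0.99643564]] [0.11320131 0.52859647 1.02627331]
side 382.277875385947 254.34256645102354 190.25718386341802 [-0.09288236  0.          0.          0.          0.        ] [[-0.98831631 -0.15235972  0.00416943]
 [-0.10267584  0.64531501 -0.75698494]
 [ 0.11264342 -0.74856867 -0.65341902]] [0.53702719 0.01168684 1.13848813]
{'time': 0.1, 'joint_positions': array([ 1.24490104e+00,  8.78846551e-02,  1.37204613e+00, -4.05240057e-05,
        1.68358443e+00, -1.03088185e-01]), 'qvel': array([-0.00206927, -0.0021686 , -0.0029706 , -0.00159164,  0.00257859,
        0.00064348]), 'joint_torque': array([ 2.37522923e-03, -3.41250658e+01, -3.03303444e+01,  7.18885101e-02,
        3.03393393e-02, -9.38445123e-05]), 'tool_pos': array([0.12139303, 0.53595356, 0.20444817]), 'ee_rot': array([-3.13967615e+00, -1.57781146e-04,  2.91878088e+00]), 'wrist_force': array([-0.008824  , -0.18609379,  0.26597605]), 'wrist_torque': array([-0.06917375,  0.03247126,  0.05841714]), 'finger_force': 0.0, 'width': 0.09371542657817582}
```

View pics/top0.png

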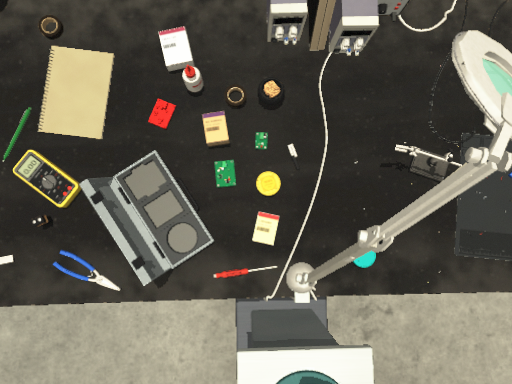

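View pics/side0.png

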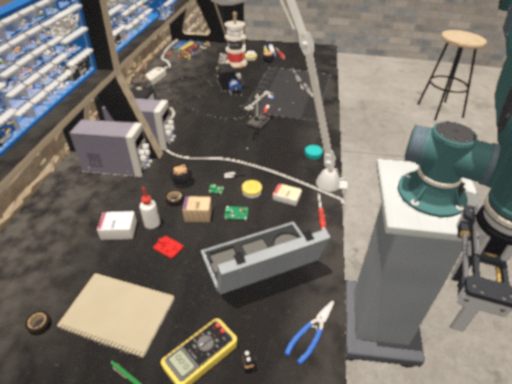

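The top view shows the case around (150,215), with its round cut-out nearest the robot at (183,238). The larger board is at (225,173), the yellow tin at (268,183), the flat carton at (266,228), the small board at (261,141) and the tall carton at (216,128). The side view shows the same things, with the open lid in front of the case hiding part of the cut-outs. I'll enlarge both views next.

```bash
python3 - <<'E'
import cv2
a=cv2.imread("pics/top0.png")[115:290,80:295]
b=cv2.imread("pics/side0.png")[165:295,155:345]
for im,n,s in((a,"topc",3.4),(b,"sidec",4.2)):
    cv2.imwrite(f"pics/{n}.png",cv2.resize(im,None,fx=s,fy=s,interpolation=cv2.INTER_CUBIC))
E
```

```text
(no output)
```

View pics/topc.png

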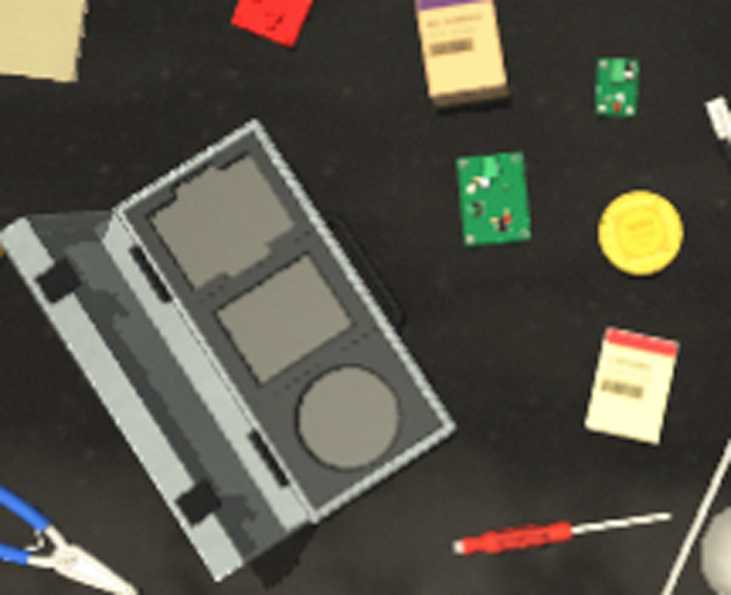

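View pics/sidec.png

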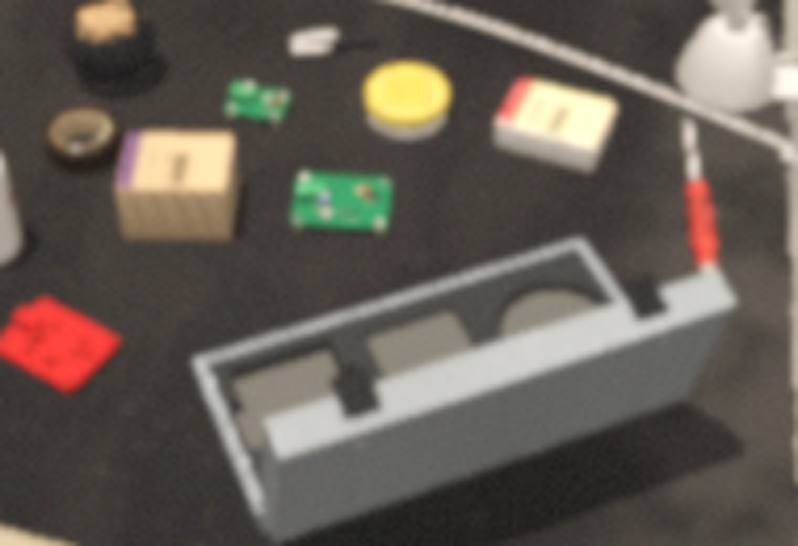

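The block order is clear: the carton's notched cut-out is far, at crop (220,222), the board's is in the middle, at (285,320), and the round one is near, at (348,417). The corners of the board, tin and carton show up well in both views, so I'll fit their poses from both.

```bash
cat > h.py <<'E'
import numpy as np, cv2
from scipy.optimize import least_squares
from scipy.spatial.transform import Rotation as Ro
from bench import readout, imaging, robot
def proj(c,P):
    K=np.array([[c["fx"],0,c["cx"]],[0,c["fy"],c["cy"]],[0,0,1]])
    return cv2.projectPoints(np.asarray(P,float).reshape(-1,3),cv2.Rodrigues(np.array(c["R"]))[0],np.array(c["t"],float),K,np.array(c["dist_coeffs"]))[0][:,0]
def fit(obs,x0):
    """obs: (cam, local pts, pixels); pose x,y,z,yaw"""
    def W(q,P):
        P=np.array(P,float); c,s=np.cos(q[3]),np.sin(q[3])
        return np.c_[c*P[:,0]-s*P[:,1]+q[0],s*P[:,0]+c*P[:,1]+q[1],P[:,2]+q[2]]
    f=lambda q:np.concatenate([(proj(c,W(q,P))-np.array(p)).ravel() for c,P,p in obs])
    r=least_squares(f,x0); return r.x,np.sqrt(np.mean(r.fun**2)),r.fun.reshape(-1,2)
def to(x,y,z,yaw):
    """rows needed (tool axes shares) from the measured pose; yaw modulo half turn"""
    o=readout.get_obs(); R=Ro.from_euler("xyz",o["ee_rot"])
    d=R.inv().apply(np.array([x,y,z])-o["tool_pos"])
    best=None
    T=[Ro.from_euler("xyz",[np.pi,0,yaw+k*np.pi]) for k in (0,1)]
    print("time",o["time"],"pos",o["tool_pos"].round(4),"rpy",o["ee_rot"].round(3),"q6",o["joint_positions"][5].round(2))
    print("shift shares",(d/0.2).round(3))
    for t in T: print("turn shares",((R.inv()*t).as_rotvec()/np.radians(120)).round(4))
E
cat > m.py <<'E'
from h import *
T,S=imaging.snapshot("top"),imaging.snapshot("side")
t=lambda *p:[((u+.5)/3.4-.5+80,(v+.5)/3.4-.5+115) for u,v in p]
s=lambda *p:[((u+.5)/4.2-.5+155,(v+.5)/4.2-.5+165) for u,v in p]
np.set_printoptions(precision=4,suppress=True)
mm=lambda *p:np.array(p)/1000.
def show(n,r): print(n,r[0],"rms",round(r[1],2)); print(r[2].round(1).tolist())
# case: +y to robot(-x world), +x to left
c=[(-56,-126,26),(-56,126,26),(56,126,26),(56,-126,26)]
fl=lambda w,h,y,z:[(-w/2,y-h/2,z),(-w/2,y+h/2,z),(w/2,y+h/2,z),(w/2,y-h/2,z)]
show("case",fit([(T,mm(*c),t((257,121),(453,428),(316,520),(118,208))),
 (T,mm(*fl(74,58,0,26)),t((309,255),(352,321),(264,384),(217,313))),
 (T,mm((0,81,16)),t((348,417))),
 (S,mm(*c[:2]),s((197,361),(580,238)))],[.45,.3,0,2.6]))
b=[(-23,-31,8),(23,-31,8),(23,31,8),(-23,31,8)]
show("board",fit([(T,mm(*b),t((465,245),(530,239),(522,152),(457,159))),(S,mm(*b),s((392,178),(386,230),(291,222),(297,172)))],[.5,.1,0,-1.57]))if 0 else None
for y0 in(0,1.57,3.14,-1.57):
    r=fit([(T,mm(*b),t((465,245),(530,239),(522,152),(457,159)))],[.5,.1,0,y0])
    if r[1]<3: show("boardT",r)
    r=fit([(T,mm(*b),t((465,245),(530,239),(522,152),(457,159))),(S,mm(*b),s((392,178),(386,230),(291,222),(297,172))[0:0] or s((386,230),(291,222),(297,172),(392,178))[0:0] or s((392,178),(386,230),(291,222),(297,172)))],[.5,.1,0,y0]); show("board?",r) if r[1]<6 else None
# carton top: x axis long
k=[(-35,-25,22),(35,-25,22),(35,25,22),(-35,25,22)]
for y0 in(0,1.57,3.14,-1.57):
    r=fit([(T,mm(*k),t((659,443),(679,343),(609,329),(586,429))),(S,mm(*k),s((617,97),(525,78),(497,125),(597,145)))],[.4,.05,0,y0]); show("carton",r) if r[1]<6 else None
r=fit([(T,mm((0,0,21)),t((641,233))),(S,mm((0,0,21)),s((407,93)))],[.45,.05,0,0]); show("tin",r)
# lamp: joint
g=fit([(T,mm((0,0,0)),[(370,240)]),(S,mm((0,0,0)),[(305,45)])],[.4,-.1,.2,0]); show("lampjoint",g)
g=fit([(T,mm((0,0,0)),[(300,277)]),(S,mm((0,0,0)),[(330,178)])],[.3,0,.0,0]); show("lampbase",g)
g=fit([(T,mm((0,0,0)),t((10,225))),(S,mm((0,0,0)),s((270,440)))],[.5,.4,.1,0]); show("lidcorner far",g)
E
python3 m.py
```

```text
case [0.4854 0.3223 0.0012 2.1264] rms 0.43
[[-0.2, -0.0], [0.4, -0.1], [-0.4, -0.2], [-0.4, 0.2], [-0.1, -0.5], [0.6, 0.8], [-0.6, -0.2], [-0.2, -0.3], [1.0, -0.0], [0.1, -0.3], [0.3, 0.5]]
boardT [ 0.5672  0.1798 -0.0044 -1.4954] rms 0.08
[[0.0, 0.1], [0.0, -0.0], [-0.1, 0.1], [0.0, -0.2]]
board? [ 0.567   0.179   0.0024 -1.4743] rms 5.97
[[0.5, 0.1], [0.5, -0.4], [-0.1, -0.4], [-0.1, -0.2], [-1.3, 11.6], [1.3, -12.3], [2.1, -11.3], [-1.2, 12.0]]
boardT [ 0.5672  0.1798 -0.0044 -7.7786] rms 0.08
[[0.0, 0.1], [0.0, -0.0], [-0.1, 0.1], [0.0, -0.2]]
board? [ 0.567   0.179   0.0024 -1.4743] rms 5.97
[[0.5, 0.1], [0.5, -0.4], [-0.1, -0.4], [-0.1, -0.2], [-1.3, 11.6], [1.3, -12.3], [2.1, -11.3], [-1.2, 12.0]]
boardT [ 0.5672  0.1798 -0.0044  4.7877] rms 0.08
[[0.0, 0.1], [0.0, -0.0], [-0.1, 0.1], [0.0, -0.2]]
board? [0.567  0.179  0.0024 4.8089] rms 5.97
[[0.5, 0.1], [0.5, -0.4], [-0.1, -0.4], [-0.1, -0.2], [-1.3, 11.6], [1.3, -12.3], [2.1, -11.3], [-1.2, 12.0]]
boardT [ 0.5672  0.1798 -0.0044 -1.4954] rms 0.08
[[0.0, 0.1], [0.0, -0.0], [-0.1, 0.1], [0.0, -0.2]]
board? [ 0.567   0.179   
[... 350 characters left out ...]
, [-0.1, 0.1], [-0.4, -0.0], [0.5, 0.1], [0.1, 1.0], [-0.7, -0.2], [0.4, -1.1], [-0.1, 0.2]]
carton [0.433  0.0851 0.0045 6.0613] rms 0.45
[[0.0, 0.2], [-0.1, 0.1], [-0.4, -0.0], [0.5, 0.1], [0.1, 1.0], [-0.7, -0.2], [0.4, -1.1], [-0.1, 0.2]]
carton [ 0.433   0.0851  0.0045 -0.2219] rms 0.45
[[0.0, 0.2], [-0.1, 0.1], [-0.4, -0.0], [0.5, 0.1], [0.1, 1.0], [-0.7, -0.2], [0.4, -1.1], [-0.1, 0.2]]
tin [0.5394 0.0768 0.0003 0.    ] rms 0.14
[[-0.0, -0.2], [0.2, 0.0]]
lampjoint [ 0.4187 -0.0523  0.4039  0.    ] rms 0.8
[[-0.0, -0.8], [1.4, 0.0]]
lampbase [0.3161 0.0093 0.0293 0.    ] rms 0.98
[[0.0, 1.2], [-1.6, -0.0]]
lidcorner far [0.543  0.4695 0.1327 0.    ] rms 0.12
[[-0.0, -0.2], [0.2, 0.0]]
```

```bash
python3 - <<'E'
from h import *
np.set_printoptions(precision=4,suppress=True)
T,S=imaging.snapshot("top"),imaging.snapshot("side")
t=lambda *p:[((u+.5)/3.4-.5+80,(v+.5)/3.4-.5+115) for u,v in p]
s=lambda *p:[((u+.5)/4.2-.5+155,(v+.5)/4.2-.5+165) for u,v in p]
b=np.array([(-23,-31,8),(23,-31,8),(23,31,8),(-23,31,8)])/1e3
print(fit([(T,b,t((465,245),(530,239),(522,152),(457,159))),(S,b,s((386,230),(392,178),(297,172),(291,222)))],[.5,.1,0,-1.5]))
to(.539,.077,.12,2.126)
E
```

```text
(array([ 0.5669,  0.1795,  0.0028, -1.4935]), np.float64(0.30900051687153285), array([[-0.0204, -0.0135],
       [ 0.0853, -0.1508],
       [-0.082 , -0.1866],
       [-0.1089, -0.3971],
       [-0.0151, -0.593 ],
       [ 0.0412,  0.2411],
       [ 0.8147,  0.4561],
       [ 0.0472,  0.0146]]))
time 0.3 pos [0.1215 0.5363 0.2051] rpy [-3.141 -0.     2.919] q6 -0.1
shift shares [-2.543 -1.778  0.426]
turn shares [-0.0003  0.0001  0.3786]
turn shares [-0.0001 -0.0004 -1.1214]
```

Emit:
carry_out --motion "-0.231 -0.162 0 0 0 0 1;-0.231 -0.162 0 0 0 0 1;-0.231 -0.162 0 0 0 0 1;-0.231 -0.162 0 0 0 0 1;-0.231 -0.162 0 0 0 0 1;-0.231 -0.162 0 0 0 0 1;-0.231 -0.162 0 0 0 0 1;-0.231 -0.162 0 0 0 0 1;-0.231 -0.162 0 0 0 0 1;-0.231 -0.162 0 0 0 0 1;-0.231 -0.162 0 0 0 0 1;0 0 0.1 0 0 0 1"

```text
time: 1.8
tool_pos: [0.5414, 0.0733, 0.1862]
ee_rot: [3.141, 0.003, 2.914]
wrist_force: [0.7, 0.7, -0.1]
width: 0.0942
finger_force: 0.0
```

Emit:
carry_out --motion "0 0 0.1 0 0 0.0757 1;0 0 0.1 0 0 0.0757 1;0 0 0.1 0 0 0.0757 1;0 0 0 0 0 0.0757 1;0 0 0 0 0 0.0757 1;0 0 0 0 0 0 1;0 0 0 0 0 0 1"

```text
time: 2.68
tool_pos: [0.5384, 0.0766, 0.1255]
ee_rot: [3.141, -0.0, 2.128]
wrist_force: [0.3, -0.2, -0.0]
width: 0.094
finger_force: 0.0
```

```bash
python3 - <<'E'
from h import *
to(.5394,.0768,.010,2.126)
for n in("top","side"):
    s=imaging.snapshot(n)["pixels"]; cv2.imwrite(f"pics/{n}1.png",s[...,::-1])
a=cv2.imread("pics/top1.png"); b=cv2.imread("pics/side1.png")
cv2.imwrite("pics/j1.png",cv2.resize(np.hstack([a[80:330,140:400],b[0:250,150:410]]),None,fx=1.53,fy=1.53))
E
```

```text
time 2.675 pos [0.5384 0.0766 0.1255] rpy [ 3.141 -0.     2.128] q6 -0.52
shift shares [-0.002  0.005  0.578]
turn shares [ 0.0001 -0.      0.0011]
turn shares [ 0.0000e+00  1.0000e-04 -1.4989e+00]
```

View pics/j1.png

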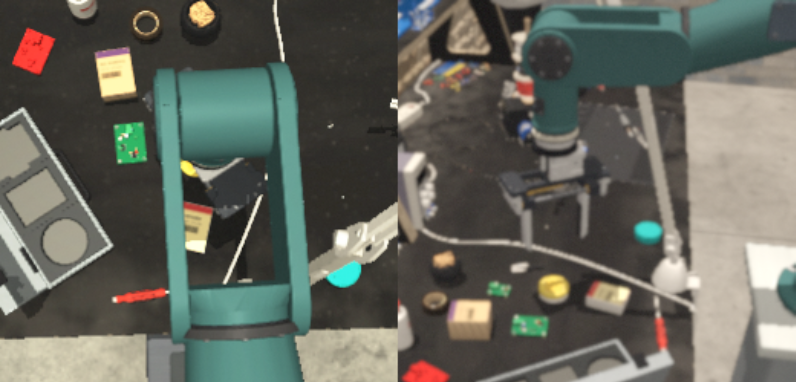

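The lamp pole is clear of the forearm, and the gripper sits over the tin. Going down to grip it.

Emit:
carry_out --motion "-0.002 0.005 0.2 0 0 0 1;0 0 0.2 0 0 0 1;0 0 0.12 0 0 0 1;0 0 0.06 0 0 0 1;0 0 0 0 0 0 1;0 0 0 0 0 0 0.4;0 0 0 0 0 0 0.4;0 0 0 0 0 0 0.4;0 0 0 0 0 0 0.4;0 0 0 0 0 0 0.4"

```text
time: 4.03
tool_pos: [0.5398, 0.0768, 0.0099]
ee_rot: [3.141, 0.0, 2.126]
wrist_force: [0.3, 0.0, 0.4]
width: 0.056
finger_force: 30.0
```

Emit:
carry_out --motion "0 0 -0.2 0 0 0 0.4;0 0 -0.2 0 0 0 0.4;0 0 -0.2 0 0 0 0.4;0 0 -0.2 0 0 0 0.4;0.198 0.002 0 0 0 0 0.4;0.198 0.002 0 0 0 0 0.4;0.198 0.002 0 0 0 0 0.4;0.198 0.002 0 0 0 0 0.4;0.198 0.002 0 0 0 0 0.4;0.198 0.002 0 0 0 0 0.4;0 0 0.2 0 0 0 0.4;0 0 0.2 0 0 0 0.4"

```text
time: 5.52
tool_pos: [0.4161, 0.2807, 0.089]
ee_rot: [3.14, 0.0, 2.128]
wrist_force: [-0.1, 1.2, -0.7]
width: 0.0561
finger_force: 30.0
```

```bash
python3 - <<'E'
from h import *
to(.4165,.2796,.028,2.1264)
for n in("top","side"):
    s=imaging.snapshot(n)["pixels"]; cv2.imwrite(f"pics/{n}2.png",s[...,::-1])
a=cv2.imread("pics/top2.png"); b=cv2.imread("pics/side2.png")
cv2.imwrite("pics/j2.png",cv2.resize(np.hstack([a[140:300,80:270],b[140:300,190:380]]),None,fx=2.1,fy=2.1))
E
```

```text
time 5.525 pos [0.4161 0.2807 0.089 ] rpy [3.14  0.    2.128] q6 -0.08
shift shares [-0.005 -0.002  0.305]
turn shares [0.0008 0.0001 0.0006]
turn shares [-1.0000e-04  1.3000e-03 -1.4994e+00]
```

View pics/j2.png

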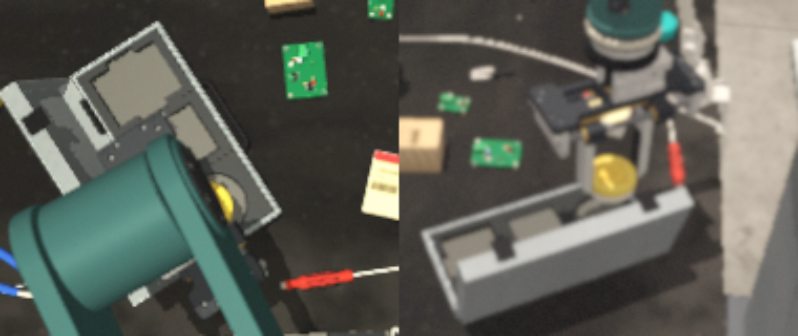

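The tin hangs above the round cut-out, and the gripper body clears the lid. Lowering and releasing.

Emit:
carry_out --motion "-0.005 -0.002 0.15 0 0 0 0.4;0 0 0.1 0 0 0 0.4;0 0 0.05 0 0 0 0.4;0 0 0.008 0 0 0 0.4;0 0 0 0 0 0 0.4;0 0 0 0 0 0 0.7;0 0 0 0 0 0 0.7;0 0 0 0 0 0 0.7;0 0 0 0 0 0 0.7"

```text
time: 6.75
tool_pos: [0.4165, 0.2789, 0.028]
ee_rot: [3.141, -0.0, 2.126]
wrist_force: [-0.0, 0.2, 0.5]
width: 0.0657
finger_force: 0.0
```

Emit:
carry_out --motion "0 0 -0.24 0 0 0 0.7;0 0 -0.24 0 0 0 0.7;0 0 -0.24 0 0 0 0.9;-0.205 0.095 0 0 0 0 1;-0.205 0.095 0 0 0 0 1;-0.205 0.095 0 0 0 0 1;-0.205 0.095 0 0 0 0 1;0 0 0.1 0 0 -0.0744 1;0 0 0.1 0 0 -0.0744 1;0 0 0.1 0 0 -0.0744 1;0 0 0 0 0 -0.0744 1;0 0 0 0 0 -0.0744 1"

```text
time: 8.25
tool_pos: [0.5671, 0.1795, 0.1111]
ee_rot: [-3.141, -0.001, 2.91]
wrist_force: [0.8, -0.7, 1.4]
width: 0.0939
finger_force: 0.0
```

Emit:
carry_out --motion "0 0 0 0 0 -0.0744 1;0 0 0 0 0 -0.0744 1;0 0 0 0 0 0 1;0 0 0 0 0 0 1"

```text
time: 8.75
tool_pos: [0.5675, 0.1795, 0.1118]
ee_rot: [3.142, -0.0, -3.069]
wrist_force: [0.3, 0.6, 0.6]
width: 0.0941
finger_force: 0.0
```

```bash
python3 - <<'E'
from h import *
to(.567,.1797,.004,3.2182)
for n in("top","side"):
    s=imaging.snapshot(n)["pixels"]; cv2.imwrite(f"pics/{n}3.png",s[...,::-1])
a=cv2.imread("pics/top3.png"); b=cv2.imread("pics/side3.png")
cv2.imwrite("pics/j3.png",cv2.resize(np.hstack([a[140:300,110:300],b[120:280,180:370]]),None,fx=2.1,fy=2.1))
E
```

```text
time 8.75 pos [0.5675 0.1795 0.1118] rpy [ 3.142 -0.    -3.069] q6 -1.43
shift shares [0.002 0.001 0.539]
turn shares [ 0.     -0.0001 -0.0017]
turn shares [-1.0000e-04 -0.0000e+00  1.4983e+00]
```

View pics/j3.png

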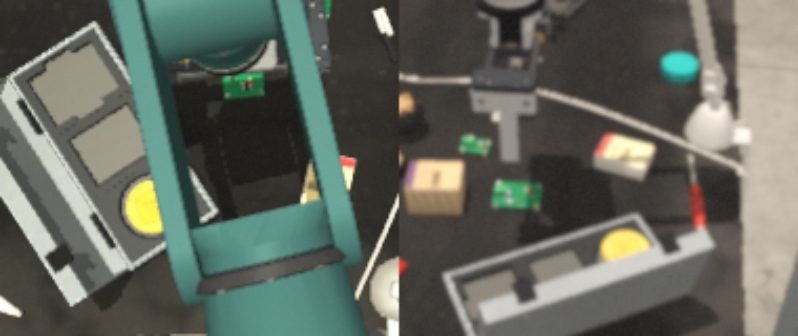

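The tin sits in its round cut-out and the gripper is centred over the board. Going down on the board's edges.

Emit:
carry_out --motion "0.002 0.001 0.2 0 0 0 1;0 0 0.2 0 0 0 1;0 0 0.1 0 0 0 0.8;0 0 0.036 0 0 0 0.7;0 0 0 0 0 0 0.7"

```text
time: 9.48
tool_pos: [0.5672, 0.1798, 0.0048]
ee_rot: [3.142, -0.0, -3.067]
wrist_force: [-0.3, 0.8, 1.0]
width: 0.0675
finger_force: 0.0
```

Emit:
carry_out --motion "0 0 0 0 0 0 0.3;0 0 0 0 0 0 0.3;0 0 0 0 0 0 0.3;0 0 0 0 0 0 0.3"

```text
time: 9.98
tool_pos: [0.5679, 0.1799, 0.0058]
ee_rot: [3.141, 0.002, -3.066]
wrist_force: [1.2, 0.3, 3.4]
width: 0.0445
finger_force: 30.0
```

Emit:
carry_out --motion "0 0 -0.1 0 0 0 0.3;0 0 -0.2 0 0 0 0.3;0 0 -0.25 0 0 0 0.3;0 0 -0.25 0 0 0 0.3;0.0895 0.185 0 0 0 0 0.3;0.0895 0.185 0 0 0 0 0.3;0.0895 0.185 0 0 0 0 0.3;0.0895 0.185 0 0 0 0 0.3;0 0 0 0 0 0.0744 0.3;0 0 0 0 0 0.0744 0.3;0 0 0 0 0 0.0744 0.3;0 0 0 0 0 0.0744 0.3"

```text
time: 11.48
tool_pos: [0.4842, 0.3218, 0.1642]
ee_rot: [-3.141, -0.001, 2.589]
wrist_force: [0.2, -0.8, 0.9]
width: 0.045
finger_force: 30.0
```

Emit:
carry_out --motion "0 0 0.1 0 0 0.0744 0.3;0 0 0.1 0 0 0.0744 0.3;0 0 0.1 0 0 0.0744 0.3;0 0 0.1 0 0 0 0.3;0 0 0 0 0 0 0.3"

```text
time: 12.1
tool_pos: [0.4829, 0.3211, 0.0822]
ee_rot: [-3.136, -0.0, 2.126]
wrist_force: [0.3, 0.8, 0.0]
width: 0.0449
finger_force: 30.0
```

```bash
python3 - <<'E'
from h import *
to(.4854,.3223,.027,2.1264)
for n in("top","side"):
    s=imaging.snapshot(n)["pixels"]; cv2.imwrite(f"pics/{n}4.png",s[...,::-1])
a=cv2.imread("pics/top4.png"); b=cv2.imread("pics/side4.png")
cv2.imwrite("pics/j4.png",cv2.resize(np.hstack([a[140:300,80:270],b[140:300,180:370]]),None,fx=2.1,fy=2.1))
E
```

```text
time 12.1 pos [0.4829 0.3211 0.0822] rpy [-3.136 -0.     2.126] q6 -0.07
shift shares [-0.001  0.015  0.276]
turn shares [-0.0025 -0.0002 -0.0001]
turn shares [-3.0000e-04  3.9000e-03  1.4999e+00]
```

View pics/j4.png

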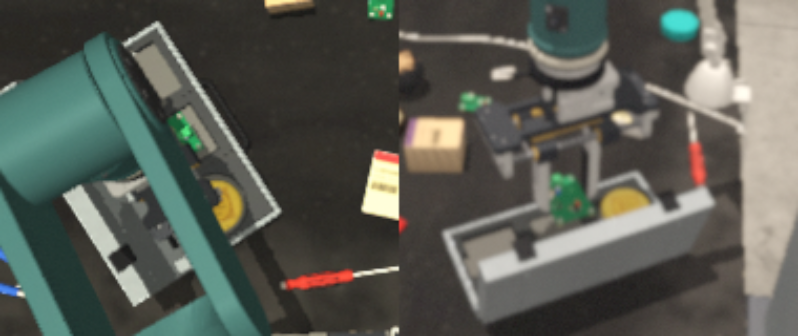

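In the side view the board at about (568,198) looks pitched about the finger axis. I'll look closer.

```bash
python3 - <<'E'
import cv2,numpy as np
a=cv2.imread("pics/top4.png"); b=cv2.imread("pics/side4.png")
cv2.imwrite("pics/j4b.png",cv2.resize(np.hstack([a[175:245,130:200],b[195:265,225:295]]),None,fx=5.6,fy=5.6,interpolation=cv2.INTER_CUBIC))
E
```

```text
(no output)
```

View pics/j4b.png

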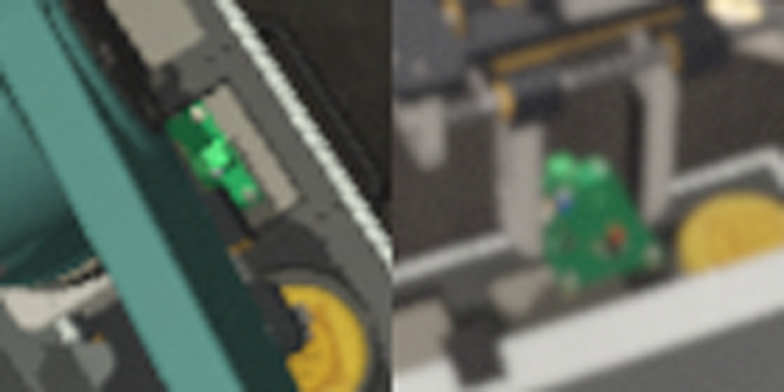

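```bash
python3 - <<'E'
from h import *
c=imaging.snapshot("side"); P=np.array([.4835,.3213,.083]); a=2.1264
X=np.array([np.cos(a),np.sin(a),0]);Y=np.array([-np.sin(a),np.cos(a),0]);Z=np.array([0,0,1.])
for th in (0,20,30,40,50,60,75,90):
    t=np.radians(th);u=X*np.cos(t)-Z*np.sin(t)
    p=proj(c,[P+.023*Y-.031*u,P+.023*Y+.031*u,P-.023*Y+.031*u])
    print(th,((p-[225,195])*5.6).round().tolist())
E
```

```text
0 [[210.0, 163.0], [270.0, 262.0], [168.0, 295.0]]
20 [[212.0, 149.0], [268.0, 276.0], [166.0, 309.0]]
30 [[214.0, 144.0], [265.0, 280.0], [164.0, 313.0]]
40 [[217.0, 141.0], [261.0, 282.0], [161.0, 314.0]]
50 [[221.0, 141.0], [257.0, 281.0], [157.0, 314.0]]
60 [[226.0, 143.0], [253.0, 279.0], [153.0, 311.0]]
75 [[233.0, 149.0], [245.0, 272.0], [146.0, 303.0]]
90 [[241.0, 160.0], [237.0, 260.0], [139.0, 292.0]]
```

Projecting a level board reproduces the pixels I saw, so the board is within a few degrees of level and the tilt was only the viewing angle. Lowering it and opening a little.

Emit:
carry_out --motion "0 0.015 0.12 0 0 0 0.3;0 0 0.1 0 0 0 0.3;0 0 0.04 0 0 0 0.3;0 0 0.01 0 0 0 0.3;0 0 0 0 0 0 0.3"

```text
time: 12.88
tool_pos: [0.4877, 0.3238, 0.0318]
ee_rot: [3.14, 0.0, 2.126]
wrist_force: [-0.4, -0.4, -0.1]
width: 0.045
finger_force: 30.0
```

Emit:
carry_out --motion "0 -0.012 0.01 0 0 0 0.3;0 0 0.01 0 0 0 0.3;0 0 0 0 0 0 0.3"

```text
time: 13.25
tool_pos: [0.4851, 0.3223, 0.0269]
ee_rot: [3.141, -0.0, 2.126]
wrist_force: [-0.4, 0.5, 0.9]
width: 0.0444
finger_force: 30.0
```

Emit:
carry_out --motion "0 0 0 0 0 0 0.6;0 0 0 0 0 0 0.6;0 0 0 0 0 0 0.6;0 0 -0.05 0 0 0 0.6;0 0 -0.1 0 0 0 0.6;0 0 -0.2 0 0 0 0.6;0 0 -0.25 0 0 0 0.8;0 0 -0.12 0 0 0 1"

```text
time: 14.25
tool_pos: [0.4864, 0.323, 0.1755]
ee_rot: [3.135, 0.0, 2.126]
wrist_force: [0.0, -0.3, 0.1]
width: 0.073
finger_force: 0.0
```

Emit:
carry_out --motion "-0.174 -0.171 0 0 0 0 1;-0.174 -0.171 0 0 0 0 1;-0.174 -0.171 0 0 0 0 1;-0.174 -0.171 0 0 0 0 1;-0.174 -0.171 0 0 0 0 1;0 0 0 0 0 -0.0758 1;0 0 0 0 0 -0.0758 1;0 0 0 0 0 -0.0758 1;0 0 0 0 0 -0.0758 1;0 0 0 0 0 -0.0758 1;0 0 0.2 0 0 0 1;0 0 0 0 0 0 1"

```text
time: 15.75
tool_pos: [0.4293, 0.0841, 0.1285]
ee_rot: [-3.14, -0.006, 2.92]
wrist_force: [-0.1, 0.3, -0.8]
width: 0.0937
finger_force: 0.0
```

```bash
python3 - <<'E'
from h import *
to(.433,.0851,.009,2.9197)
for n in("top","side"):
    s=imaging.snapshot(n)["pixels"]; cv2.imwrite(f"pics/{n}5.png",s[...,::-1])
a=cv2.imread("pics/top5.png"); b=cv2.imread("pics/side5.png")
cv2.imwrite("pics/j5.png",cv2.resize(np.hstack([a[130:300,130:350],b[50:220,190:350]]),None,fx=2.1,fy=2.1))
E
```

```text
time 15.75 pos [0.4293 0.0841 0.1285] rpy [-3.14  -0.006  2.92 ] q6 -1.29
shift shares [-0.02   0.01   0.598]
turn shares [-0.0008 -0.0027  0.    ]
turn shares [ 4.2e-03 -1.2e-03 -1.5e+00]
```

View pics/j5.png

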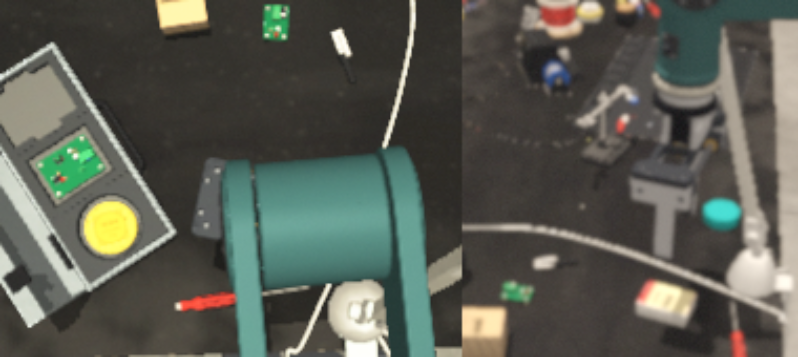

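The board and tin are both seated well, in crop at (72,166) and (110,227). The lamp base at (357,310) and its pole pass beside and below the forearm, with about 50 mm clear. Going down on the carton slowly and watching the force.

Emit:
carry_out --motion "-0.01 0.003 0.15 0 0 0 1;0 0 0.15 0 0 0 1;0 0 0.1 0 0 0 1;0 0 0 0 0 0 1"

```text
time: 16.35
tool_pos: [0.4335, 0.0844, 0.051]
ee_rot: [-3.141, -0.001, 2.92]
wrist_force: [-0.3, 0.2, 0.6]
width: 0.094
finger_force: 0.0
```

Emit:
carry_out --motion "0 0 0.1 0 0 0 0.9;0 0 0.08 0 0 0 0.8;0 0 0.03 0 0 0 0.8;0 0 0 0 0 0 0.8;0 0 0 0 0 0 0.35;0 0 0 0 0 0 0.35;0 0 0 0 0 0 0.35;0 0 0 0 0 0 0.35;0 0 0 0 0 0 0.35"

```text
time: 17.48
tool_pos: [0.4339, 0.0845, 0.0091]
ee_rot: [3.141, 0.001, 2.92]
wrist_force: [-0.1, 0.4, 3.2]
width: 0.0496
finger_force: 30.0
```

Emit:
carry_out --motion "0 0 -0.15 0 0 0 0.35;0 0 -0.2 0 0 0 0.35;0 0 -0.25 0 0 0.0758 0.35;0 0 -0.25 0 0 0.0758 0.35;0 0 0 0 0 0.0758 0.35;0 0 0 0 0 0.0758 0.35;0 0 0 0 0 0.0758 0.35;0.125 0.179 0 0 0 0 0.35;0.125 0.179 0 0 0 0 0.35;0.125 0.179 0 0 0 0 0.35;0.125 0.179 0 0 0 0 0.35;0.125 0.179 0 0 0 0 0.35"

```text
time: 18.98
tool_pos: [0.5199, 0.286, 0.1777]
ee_rot: [-3.14, 0.0, 2.126]
wrist_force: [1.4, 0.7, -1.2]
width: 0.05
finger_force: 30.0
```

Emit:
carry_out --motion "0.125 0.179 0 0 0 0 0.35;0.125 0.179 0 0 0 0 0.35;0 0 0.2 0 0 0 0.35;0 0 0.2 0 0 0 0.35;0 0 0 0 0 0 0.35;0 0 0 0 0 0 0.35"

```text
time: 19.73
tool_pos: [0.5548, 0.3654, 0.0999]
ee_rot: [3.14, 0.0, 2.126]
wrist_force: [1.1, -0.6, -0.8]
width: 0.0499
finger_force: 30.0
```

```bash
python3 - <<'E'
from h import *
to(.5543,.365,.0275,2.1264)
E
```

```text
time 19.725 pos [0.5548 0.3654 0.0999] rpy [3.14  0.    2.126] q6 -0.06
shift shares [-0.    -0.004  0.362]
turn shares [ 0.0006  0.     -0.0002]
turn shares [ 1.0000e-04 -1.0000e-03  1.4998e+00]
```

Emit:
carry_out --motion "0 -0.004 0.16 0 0 0 0.35;0 0 0.12 0 0 0 0.35;0 0 0.06 0 0 0 0.35;0 0 0.022 0 0 0 0.35;0 0 0 0 0 0 0.35;0 0 0 0 0 0 0.35"

```text
time: 20.48
tool_pos: [0.5544, 0.3652, 0.0278]
ee_rot: [3.139, 0.0, 2.126]
wrist_force: [-0.4, -0.2, -1.0]
width: 0.0498
finger_force: 30.0
```

Emit:
carry_out --motion "0 0 0 0 0 0 0.64;0 0 0 0 0 0 0.64;0 0 0 0 0 0 0.64;0 0 -0.05 0 0 0 0.64;0 0 -0.1 0 0 0 0.64;0 0 -0.2 0 0 0 0.64;0 0 -0.25 0 0 0 0.3;0 0 -0.25 0 0 0 0;-0.25 0 0 0 0 0 0;-0.25 0 0 0 0 0 0;-0.25 0 0 0 0 0 0;0 0 0 0 0 0 0"

```text
time: 21.98
tool_pos: [0.6346, 0.2339, 0.1979]
ee_rot: [3.14, 0.001, 2.121]
wrist_force: [-1.1, -0.5, 0.2]
width: 0.0034
finger_force: 0.0
```

```bash
python3 - <<'E'
from h import *
for n in("top","side"):
    s=imaging.snapshot(n)["pixels"]; cv2.imwrite(f"pics/{n}6.png",s[...,::-1])
a=cv2.imread("pics/top6.png"); b=cv2.imread("pics/side6.png")
cv2.imwrite("pics/j6.png",cv2.resize(np.hstack([a[140:290,75:255],b[180:330,180:340]]),None,fx=2.3,fy=2.3))
E
```

```text
(no output)
```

View pics/j6.png

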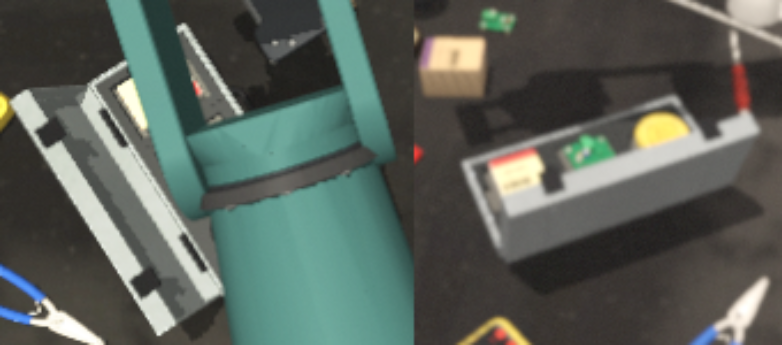

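The carton sits flat in its cut-out, side crop (517,170), and the board and tin are in place. Next I go over the lid to the space behind it, fingers shut.

Emit:
carry_out --motion "0.217 -0.0574 0 0 0 0 0;0.217 -0.0574 0 0 0 0 0;0.217 -0.0574 0 0 0 0 0;0.217 -0.0574 0 0 0 0 0;0.217 -0.0574 0 0 0 0 0;0.217 -0.0574 0 0 0 0 0;0.217 -0.0574 0 0 0 0 0;0 0 0 0 0 0 0;0 0 0.14 0 0 0 0;0 0 0.14 0 0 0 0;0 0 0.135 0 0 0 0;0 0 0 0 0 0 0"

```text
time: 23.58
tool_pos: [0.403, 0.4518, 0.111]
ee_rot: [-3.136, 0.001, 2.126]
wrist_force: [-0.1, -0.3, 0.4]
width: 0.0005
finger_force: 0.0
```

```bash
python3 - <<'E'
from h import *
o=readout.get_obs(); d=o["tool_pos"]-[.4854,.3223,0]; a=2.1264
print("case frame",(np.array([[np.cos(a),np.sin(a)],[-np.sin(a),np.cos(a)]])@d[:2]).round(4),o["tool_pos"].round(4),o["ee_rot"].round(3))
for n in("top","side"):
    s=imaging.snapshot(n)["pixels"]; cv2.imwrite(f"pics/{n}7.png",s[...,::-1])
a=cv2.imread("pics/top7.png"); b=cv2.imread("pics/side7.png")
cv2.imwrite("pics/j7.png",cv2.resize(np.hstack([a[140:290,60:240],b[150:300,180:340]]),None,fx=2.3,fy=2.3))
E
```

```text
case frame [0.1535 0.0017] [0.403  0.4518 0.111 ] [-3.136e+00  1.000e-03  2.126e+00]
```

View pics/j7.png

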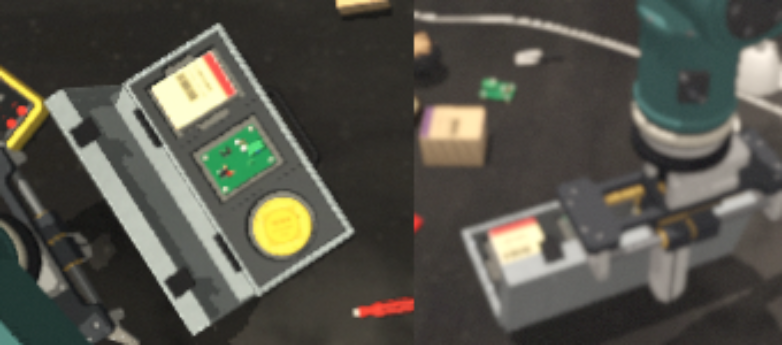

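All three items are seated: carton (195,90), board (240,155) and tin (282,225) in the crop. The shut fingers stand behind the lid, so I'll start the swing.

Emit:
carry_out --motion "-0.056 0 -0.008 0 0 0 0;-0.056 0 -0.008 0 0 0 0;-0.056 0 -0.008 0 0 0 0;-0.056 0 -0.008 0 0 0 0;-0.056 0 -0.008 0 0 0 0;-0.056 0 -0.008 0 0 0 0;-0.0655 0 -0.006 0 0 0 0;-0.0655 0 -0.006 0 0 0 0;-0.06 0 0.01 0 0 0 0;-0.06 0 0.01 0 0 0 0;-0.0555 0 0.0245 0 0 0 0;-0.0555 0 0.0245 0 0 0 0"

```text
time: 25.18
tool_pos: [0.4781, 0.3336, 0.1109]
ee_rot: [-3.141, 0.0, 2.126]
wrist_force: [0.0, 2.0, 0.0]
width: 0.0009
finger_force: 0.6
```

```bash
python3 - <<'E'
from h import *
o=readout.get_obs(); d=o["tool_pos"]-[.4854,.3223,0]; a=2.1264
print("case frame",(np.array([[np.cos(a),np.sin(a)],[-np.sin(a),np.cos(a)]])@d[:2]).round(4),o["tool_pos"].round(4),o["wrist_force"].round(1))
E
```

```text
case frame [0.0135 0.0002] [0.4781 0.3336 0.1109] [0. 2. 0.]
```

Emit:
carry_out --motion "-0.048 0 0.04 0 0 0 0;-0.048 0 0.04 0 0 0 0;-0.037 0 0.048 0 0 0 0;-0.037 0 0.048 0 0 0 0;-0.016 0 0.033 0 0 0 0;-0.016 0 0.033 0 0 0 0;-0.011 0 0.03 0 0 0 0;-0.011 0 0.025 0 0 0 0;0 0 0.01 0 0 0 0;0 0 0 0 0 0 0"

```text
time: 26.42
tool_pos: [0.5013, 0.2965, 0.0499]
ee_rot: [-3.141, -0.0, 2.126]
wrist_force: [0.0, -0.2, 0.8]
width: 0.0003
finger_force: 0.0
```

Emit:
carry_out --motion "0 0 0.006 0 0 0 0;0 0 0.006 0 0 0 0;0 0 0 0 0 0 0"

```text
time: 26.8
tool_pos: [0.5016, 0.2964, 0.0483]
ee_rot: [3.141, 0.0, 2.126]
wrist_force: [-0.5, -1.7, 2.6]
width: 0.0003
finger_force: 1.5
```

Emit:
carry_out --motion "0 0 0.006 0 0 0 0;0 0 0 0 0 0 0;0 0 0 0 0 0 0"

```text
time: 27.18
tool_pos: [0.5017, 0.2965, 0.0482]
ee_rot: [3.14, 0.0, 2.126]
wrist_force: [-2.6, -1.0, 7.9]
width: 0.0002
finger_force: 3.8
```

The force rises to 8 N while the height stays at 48 mm, so the lid has reached its stop. Backing off and checking.

Emit:
carry_out --motion "0 0 0.006 0 0 0 0;0 0 0 0 0 0 0;0 0 -0.1 0 0 0 0;0 0 -0.2 0 0 0 0;0 0 -0.25 0 0 0 0;0 0 -0.25 0 0 0 0;-0.2 0 0 0 0 0 0;-0.25 0 0 0 0 0 0;-0.25 0 0 0 0 0 0;-0.25 0 0 0 0 0 0;0 0 0 0 0 0 0;0 0 0 0 0 0 0"

```text
time: 28.68
tool_pos: [0.6013, 0.1353, 0.2048]
ee_rot: [-3.141, -0.001, 2.126]
wrist_force: [-1.1, -0.7, -0.8]
width: 0.0004
finger_force: 0.0
```

```bash
python3 - <<'E'
from h import *
for n in("top","side"):
    s=imaging.snapshot(n); cv2.imwrite(f"pics/{n}8.png",s["pixels"][...,::-1])
a=2.1264;R=np.array([[np.cos(a),-np.sin(a),0],[np.sin(a),np.cos(a),0],[0,0,1]])
P=np.array([[-.056,-.126,.048],[-.056,.126,.048],[.056,.126,.048],[.056,-.126,.048]])@R.T+[.4854,.3223,0]
print((proj(s,P)-[180,170])*2.3)
a=cv2.imread("pics/top8.png"); b=cv2.imread("pics/side8.png")
cv2.imwrite("pics/j8.png",cv2.resize(np.hstack([a[110:290,80:270],b[170:350,180:330]]),None,fx=2.3,fy=2.3))
E
```

```text
[[ 47.95149464 171.70539591]
 [261.12537849 106.3477776 ]
 [310.26486263 175.4670881 ]
 [ 82.36506481 252.7865514 ]]
```

View pics/j8.png

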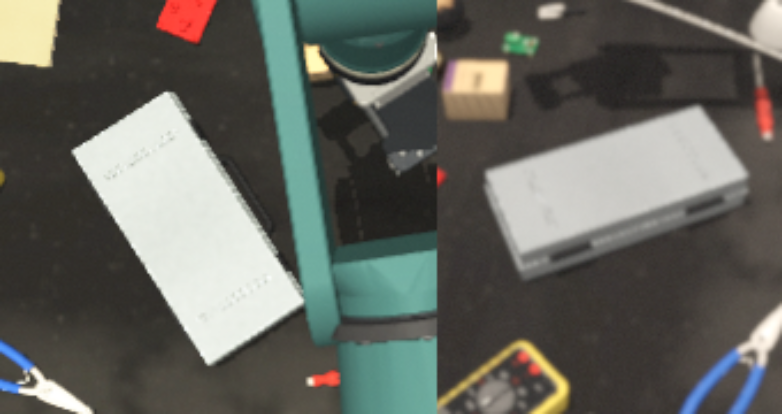

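The lid's top corners, (485,175), (700,106), (747,177) and (521,252), match the shut-lid prediction to about 3 px. The small board and tall carton haven't moved, and the arm is clear. Handing in.

```bash
python3 -c "
from bench import robot
print(robot.close_job())"
```

```text
the job is handed in; nothing more can be done
None
```

I put the larger board, flux tin and flat carton in their own cut-outs, shut the lid, left the small board and tall carton in place, and handed the job in at about 29 s; the hand-in returned no verdict.

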